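# Set up the test dock for the mirror-image harness

### The arm

A 6-joint arm with a two-finger parallel gripper is mounted at the origin on a cart in front of the work surface, level with it; the furniture and walls round the work are solid. World frame = base frame: x ahead of the robot, y to its left, z up, the work surface at z = 0. Lengths are in m, angles in rad, forces in N, time in s.
With the tool pointing down it reaches from about 0.4 to 0.825 m from the base axis. Payload 7 kg.
Tool frame: the origin (TCP) lies on the mounting face of the last link; the fingertips stand 173 mm ahead of it and the grasp point (between the pads) lies 155 mm ahead of it; z points along the fingers, y is the line along which they close (so a half turn about z gives the same grasp; the last joint's range is limited). The gripper opens to 85 mm and grips with 20 to 120 N. Pads are 22 mm wide; open, the fingers measure 114 mm over their backs; the gripper's body (76 mm by 85 mm) begins 54 mm behind the grasp point. The pads swing forward as they close: fully open they stand 13 mm farther back than shut.
Start: joints at [1.615, 0.359, 0.012, 0, -1.224, -0.288], TCP at [0.163, 0.655, 0.405] pointing down, gripper open.
Joint ranges: [-3.07, 3.07], [-1.43, 2.12], [-1.02, 1.25], [-3.03, 1.67], [-3.05, -0], [-3.03, 3.03]. Speed limits (rad/s): [2.39, 2.39, 3.01, 3.14, 3.14, 3.14].

### API

Orientations are given as a unit quaternion [x, y, z, w].
In Python, from station import r, eoat, ik, observe, imaging, workorder, recognise, cut_out gives the robot as it stands. Calls block until the motion is done:
- r.move_pose(position, orientation): joint-space move of the TCP to a pose.
- r.movel(position, rotation=None, v=0.15): straight line of the TCP; rotation=None keeps the orientation; v is the mean speed in m/s.
- r.goto_joints(angles): joint-space move.
- eoat.gripper_open() and eoat.close_gripper(newtons=None): open the fingers fully, or close them until they stop; newtons is the grip in N (None keeps the last).
- r.pause(seconds).
- ik(position, orientation): joint angles nearest the present ones, or None.
- observe(): the state.
- imaging.camera(name): name is "scene" or "top"; returns (picture, depth): 420x560x3 uint8, blue, green, red; 420x560 float32, m along the optical axis (not along the pixel's ray), 0 where there is no reading.
- imaging.camera_model(name): a dict with "intrinsics" (3x3 intrinsics, pixels), "R" (3x3) and "t" (3): a world point X has camera coordinates R X + t. Camera axes: x right, y down, z forward; pixel columns grow to the right and rows downward; lengths in m; the calibration is good to about 2 mm. A picture is of the moment at which its call begins. camera_model takes no time and is no camera call.
A pose or a line that the arm cannot do raises r.Unreachable and nothing moves.
- workorder.sign_off(): hands the job in; it is judged then, once.
Trained networks look in the newest picture that a camera, given by its name, has taken for a name from the list of things; names that differ only in an ending like _2 or _b are one class to them, and where a whole thing is asked for, a point or a joint stands for the part that bears it (a point fixed in the world has none). Each returns a list of dicts, best first, with "p" (0 to 1); they miss things now and then, are a little off and sometimes report something else, mostly with a low value. They report only what shows in the picture. A call takes as long as a camera call. They do not tell look-alikes from the thing itself.
- recognise(query, camera): "rect" ([left, top, right, bottom] in pixels, round what is visible of it).
- cut_out(query, camera): "region" (420x560 bool, what is visible of it) and "rect" ([left, top, right, bottom] in pixels, round what is visible of it).
The state is a dict: "time": time; "q": joint angles; "dq": joint speeds; "effort": joint torques, N m; "eef_pos": TCP position; "eef_rot": TCP orientation; "force": force on the tool from outside, world axes, zero at the start; "ft_torque": the same for the moment, N m; "width": finger opening in m; "gripper_force": force on a finger pad.
Only numpy, scipy, OpenCV 4.12 (cv2) and the standard library are available. Lean on these libraries where they do the work, as an engineer would, in place of code of your own. Each camera call takes 0.05 s, during which the arm holds its last target. There are 200 camera calls.

### The job

The four connector test modules stand in the parking rack in the order of the right-hand harness, and the next job is its mirror image, the left-hand harness. Move them all into the receivers of the test dock in reverse order: seen from the robot, the module that is leftmost in the rack goes to the rightmost receiver, the next one to the receiver beside it, and so on. Carry each module upright, and leave every one fully home in its receiver, released.

Things in the scene. Friction and masses are not known exactly. Their poses are not given: they have to be found in the camera images.
- module_square: Test module: grey block with aluminium top plate, 24 mm wide along the row, with a small white 2 x 2-pin square connector on top. Origin: centre of underside; z up, x to its back, y along the row. Body 40 mm deep in x (flat front and back faces to grip), 18 to 54 mm above the origin; connector up to 61 mm. Below it a black foot 32 (x) x 26 (y) mm, 18 mm high. About 150 g, loose.
- module_round: Test module: grey block with aluminium top plate, 30 mm wide along the row, with a round metal seven-pin connector shell on top. Origin: centre of underside; z up, x to its back, y along the row. Body 40 mm deep in x (flat front and back faces to grip), 18 to 54 mm above the origin; connector up to 61 mm. Below it a black foot 32 (x) x 26 (y) mm, 18 mm high. About 150 g, loose.
- module_double: Test module: grey block with aluminium top plate, 36 mm wide along the row, with a broad white two-row (2 x 5-pin) connector on top. Origin: centre of underside; z up, x to its back, y along the row. Body 40 mm deep in x (flat front and back faces to grip), 18 to 54 mm above the origin; connector up to 61 mm. Below it a black foot 32 (x) x 26 (y) mm, 18 mm high. About 150 g, loose.
- module_single: Test module: grey block with aluminium top plate, 44 mm wide along the row, with a slim white single-row nine-pin connector on top. Origin: centre of underside; z up, x to its back, y along the row. Body 40 mm deep in x (flat front and back faces to grip), 18 to 54 mm above the origin; connector up to 61 mm. Below it a black foot 32 (x) x 26 (y) mm, 18 mm high. About 150 g, loose.
- socket_square: Black parking socket fixed on the rack, in which module_square stands at the start; it stays there. All four look alike. Origin: centre of underside, 8 mm above the rack's. 56 (x) x 50 (y) mm, 16 mm high; pocket floor 3 mm above its origin (11 mm above the worktop), tapered like the dock's.
- socket_round: Black parking socket fixed on the rack, in which module_round stands at the start; it stays there. All four look alike. Origin: centre of underside, 8 mm above the rack's. 56 (x) x 50 (y) mm, 16 mm high; pocket floor 3 mm above its origin (11 mm above the worktop), tapered like the dock's.
- socket_double: Black parking socket fixed on the rack, in which module_double stands at the start; it stays there. All four look alike. Origin: centre of underside, 8 mm above the rack's. 56 (x) x 50 (y) mm, 16 mm high; pocket floor 3 mm above its origin (11 mm above the worktop), tapered like the dock's.
- socket_single: Black parking socket fixed on the rack, in which module_single stands at the start; it stays there. All four look alike. Origin: centre of underside, 8 mm above the rack's. 56 (x) x 50 (y) mm, 16 mm high; pocket floor 3 mm above its origin (11 mm above the worktop), tapered like the dock's.
- rack: Parking rack: fixed grey steel channel 66 (x) x 236 (y) mm, ends turned up 26 mm, with the four parking sockets along its y at x = 0, y = -81, -27, 27, 81 mm. Origin: centre of underside, on the worktop. x points away from the robot, +y left seen from the robot (yaw up to 0.15 rad). Stands in front of or behind the dock.
- dock: Test dock: fixed aluminium box, x -36..62, y -124..124 mm. Origin on the worktop under the row's middle, axes as rack's. 4 black open receivers at x = 0, y = -81, -27, 27, 81 mm: rim 35, floor 22 mm up (= seated module's origin), tapering from 48 (x) x 42 (y) to 36 x 30 mm, so a foot within 6 mm of centre slides home. Behind them 2 black pin headers, 33 mm high.
Things that resemble listed ones, but are neither listed nor needed, are in the scene too. Leave any purple look-alike of the module_round alone.

How it is judged:
At the end, for the whole second after the job is handed in: Each module stands in the dock receiver mirroring its parking socket's place in the rack (leftmost to rightmost etc.): within 8 mm of the receiver centre in x and y, underside within 3.5 mm of its floor, upright within 0.1 rad, square within 0.2 rad, at rest, not touched by the fingers (((y of socket_square in the frame of rack between -0.093 and -0.069 m and y of module_square in the frame of dock between 0.073 and 0.089 m) or (y of socket_square in the frame of rack between -0.039 and -0.015 m and y of module_square in the frame of dock between 0.019 and 0.035 m) or (y of socket_square in the frame of rack between 0.015 and 0.039 m and y of module_square in the frame of dock between -0.035 and -0.019 m) or (y of socket_square in the frame of rack between 0.069 and 0.093 m and y of module_square in the frame of dock between -0.089 and -0.073 m)) and x of module_square in the frame of dock between -0.008 and 0.008 m and z of module_square in the frame of dock between 0.0185 and 0.0255 m and angle between each of module_square, module_round, module_double, module_single's own z axis and vertical below 0.1 rad and angle between the x axis of each of module_square, module_round, module_double, module_single and the x axis of dock, either way round below 0.2 rad and linear speed of each of module_square, module_round, module_double, module_single below 0.02 m/s and contact force between each of module_square, module_round, module_double, module_single and the fingers below 0.05 N and ((y of socket_round in the frame of rack between -0.093 and -0.069 m and y of module_round in the frame of dock between 0.073 and 0.089 m) or (y of socket_round in the frame of rack between -0.039 and -0.015 m and y of module_round in the frame of dock between 0.019 and 0.035 m) or (y of socket_round in the frame of rack between 0.015 and 0.039 m and y of module_round in the frame of dock between -0.035 and -0.019 m) or (y of socket_round in the frame of rack between 0.069 and 0.093 m and y of module_round in the frame of dock between -0.089 and -0.073 m)) and x of module_round in the frame of dock between -0.008 and 0.008 m and z of module_round in the frame of dock between 0.0185 and 0.0255 m and ((y of socket_double in the frame of rack between -0.093 and -0.069 m and y of module_double in the frame of dock between 0.073 and 0.089 m) or (y of socket_double in the frame of rack between -0.039 and -0.015 m and y of module_double in the frame of dock between 0.019 and 0.035 m) or (y of socket_double in the frame of rack between 0.015 and 0.039 m and y of module_double in the frame of dock between -0.035 and -0.019 m) or (y of socket_double in the frame of rack between 0.069 and 0.093 m and y of module_double in the frame of dock between -0.089 and -0.073 m)) and x of module_double in the frame of dock between -0.008 and 0.008 m and z of module_double in the frame of dock between 0.0185 and 0.0255 m and ((y of socket_single in the frame of rack between -0.093 and -0.069 m and y of module_single in the frame of dock between 0.073 and 0.089 m) or (y of socket_single in the frame of rack between -0.039 and -0.015 m and y of module_single in the frame of dock between 0.019 and 0.035 m) or (y of socket_single in the frame of rack between 0.015 and 0.039 m and y of module_single in the frame of dock between -0.035 and -0.019 m) or (y of socket_single in the frame of rack between 0.069 and 0.093 m and y of module_single in the frame of dock between -0.089 and -0.073 m)) and x of module_single in the frame of dock between -0.008 and 0.008 m and z of module_single in the frame of dock between 0.0185 and 0.0255 m).
It fails at once if module_square is tipped over (more than 45 degrees) (angle between module_square's own z axis and vertical above 0.785 rad).
It fails at once if module_round is tipped over (more than 45 degrees) (angle between module_round's own z axis and vertical above 0.785 rad).
It fails at once if module_double is tipped over (more than 45 degrees) (angle between module_double's own z axis and vertical above 0.785 rad).
It fails at once if module_single is tipped over (more than 45 degrees) (angle between module_single's own z axis and vertical above 0.785 rad).
It also fails if it takes over 96 s, if anything falls off the work surface, if the arm or the gripper's body presses on something with over 40 N, if the wrist force passes 120 N, or if a joint passes its speed limit or range.

## Working session

There is one attempt and no reset: what is moved stays moved. The work goes in short steps, each a Python script; the robot and the scene stay as the last script left them, time stands still between calls to the robot, and variables do not carry over. Pictures are saved under pics/ and viewed, at most 14 in all, crops included, and the job is handed in when it is done.

```bash
ls; mkdir -p pics
python3 - <<'E'
from station import *
import cv2
for c in("scene","top"):
    p,d=imaging.camera(c); cv2.imwrite(f"pics/{c}0.png",p)
    m=imaging.camera_model(c); print(c,m)
    for n in("module_square","module_round","module_double","module_single","rack","dock","socket_round"):
        print(n,[(round(x["p"],2),[int(v) for v in x["rect"]]) for x in recognise(n,c)][:6])
s=observe();print(s["time"],s["eef_pos"],s["eef_rot"],s["force"])
E
```

```text
pics
scene {'intrinsics': array([[493.55023179,   0.        , 277.79258074],
       [  0.        , 493.55023179, 210.81368008],
       [  0.        ,   0.        ,   1.        ]]), 'R': array([[-0.69859605, -0.71511577,  0.02393747],
       [-0.38931029,  0.35182193, -0.85126896],
       [ 0.60033413, -0.60401223, -0.52418333]]), 't': array([0.44119076, 0.23442004, 0.58385835])}
module_square [(0.59, [275, 230, 303, 272])]
module_round [(0.81, [156, 223, 189, 266]), (0.71, [294, 222, 322, 257])]
module_double [(0.92, [309, 204, 345, 241])]
module_single [(0.8, [332, 189, 363, 228]), (0.33, [195, 163, 324, 219])]
rack [(0.93, [256, 216, 369, 294])]
dock [(0.72, [346, 217, 364, 236]), (0.56, [198, 164, 322, 224])]
socket_round [(0.7, [302, 244, 329, 265])]
top {'intrinsics': array([[450.18668432,   0.        , 286.30050858],
       [  0.        , 450.18668432, 208.35533264],
       [  0.        ,   0.        ,   1.        ]]), 'R': array([[ 0.01224831, -0.99980946,  0.01519946],
       [-0.99289377, -0.01396024, -0.11818241],
       [ 0.11837208, -0.01364391, -0.99287557]]), 't': array([0.05850163, 0.5508011 , 0.83252205])}
module_square []
module_round [(0.74, [269, 231, 288, 254]), (0.65, [183, 162, 206, 182])]
module_double [(0.91, [293, 232, 316, 256])]
module_single []
rack [(0.92, [228, 224, 356, 266])]
dock [(0.61, [257, 110, 388, 179])]
socket_round [(0.83, [263, 231, 288, 261])]
0.8 [0.16296066 0.65500324 0.40471003] [ 9.92577641e-01 -1.21612611e-01 -4.95733196e-06 -1.07217958e-05] [-0.4925328   0.28970785  0.35068332]
```

View pics/scene0.png

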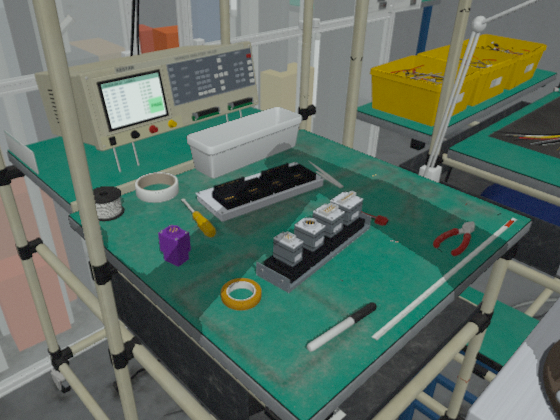

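View pics/top0.png

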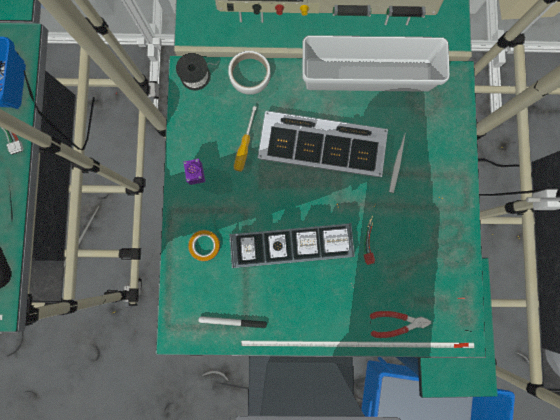

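The scene image shows the rack at about (315,245) with four modules, the dock behind it at about (262,190) and the purple decoy at (175,245). In the top image the rack is at (292,245), with square, round, double and single from left to right at columns 249, 278, 305 and 337. The dock's receivers are at (281..364, 143..152) and the decoy is at (194,171).

```bash
cat > h.py <<'E'
import numpy as np, cv2
from station import *
def cloud(c):
    p,d=imaging.camera(c); m=imaging.camera_model(c); K=m["intrinsics"]
    v,u=np.indices(d.shape); X=np.stack([(u-K[0,2])*d/K[0,0],(v-K[1,2])*d/K[1,1],d],-1)
    W=(X-m["t"])@m["R"]; W[d==0]=np.nan
    return p,W
def ortho(c,p,z,x0,x1,y0,y1,s):
    "plane z seen from above, up=+x, left=+y, s px/m"
    m=imaging.camera_model(c)
    r=np.arange(x1,x0,-1/s); q=np.arange(y1,y0,-1/s)
    Y,X=np.meshgrid(q,r); P=np.stack([X,Y,np.full_like(X,z)],-1)@m["R"].T+m["t"]
    uv=P@m["intrinsics"].T; uv=(uv[...,:2]/uv[...,2:]).astype(np.float32)
    return cv2.remap(p,uv[...,0],uv[...,1],cv2.INTER_CUBIC)
E
python3 - <<'E'
from h import *
p,W=cloud("top")
Z=W[...,2]
def box(m):
    pts=(W[m][:,:2]*1000).astype(np.float32); r=cv2.minAreaRect(pts); return len(pts),np.round(pts.mean(0),1),r
def sub(a,b,c,d): 
    m=np.zeros(Z.shape,bool); m[b:d,a:c]=1; return m
print("table z",np.nanmedian(Z[195:215,220:340]))
for a in((237,232,262,262),(265,230,290,260),(292,228,318,258),(320,225,354,256)):
    m=sub(*a)&(Z>.058)&(Z<.085); print(box(m),np.nanmedian(Z[m]))
for n,a,z0,z1 in(("dock",(250,100,395,185),.012,.06),("dockrim",(265,120,385,176),.030,.040),("rack",(222,220,362,272),.008,.06)):
    m=sub(*a)&(Z>z0)&(Z<z1); print(n,box(m)); print(np.histogram(Z[m],12))
a=ortho("top",p,.035,.52,.72,-.25,.13,1500); cv2.imwrite("pics/d.png",a)
a=ortho("top",p,.024,.33,.53,-.2,.15,1500); cv2.imwrite("pics/r.png",a)
a=np.vstack([cv2.imread("pics/d.png")[:, :525],cv2.imread("pics/r.png")]);cv2.imwrite("pics/dr.png",a);print(a.shape)
E
```

```text
table z -0.0009544438289475109
(285, array([471.6, 135.4], dtype=float32), ((471.74578857421875, 135.5363006591797), (39.787750244140625, 23.755067825317383), 5.334405899047852)) 0.06469544559566298
(355, array([476.7,  81.5], dtype=float32), ((476.94610595703125, 81.50628662109375), (39.64565658569336, 29.961641311645508), 6.269533157348633)) 0.06513677030525156
(428, array([483.1,  28. ], dtype=float32), ((483.3895263671875, 27.78424835205078), (40.06080627441406, 35.82284927368164), 4.488234996795654)) 0.06473751766688998
(522, array([488.2, -25.6], dtype=float32), ((488.3043212890625, -25.63520622253418), (39.70648193359375, 44.367286682128906), 5.558322429656982)) 0.06447035679327003
dock (5995, array([681.4,  -4.7], dtype=float32), ((684.8361206054688, 7.87353515625), (275.6265869140625, 100.30514526367188), 81.87730407714844))
(array([  12,   61,  719, 1813, 1187,  371,  264,  266,  300,  556,  390,
         56]), array([0.01213967, 0.01430818, 0.0164767 , 0.01864521, 0.02081373,
       0.02298224, 0.02515075, 0.02731927, 0.02948778, 0.0316563 ,
       0.03382481, 0.03599333, 0.03816184]))
dockrim (1236, array([671.8,  -5.2], dtype=float32), ((680.4284057617188, -5.474784851074219), (212.07203674316406, 78.94589233398438), 82.11572265625))
(array([ 77, 111, 132, 163, 195, 178, 148, 107,  80,  36,   6,   3]), array([0.03000118, 0.03068124, 0.03136129, 0.03204135, 0.0327214 ,
       0.03340146, 0.03408151, 0.03476157, 0.03544162, 0.03612168,
       0.03680173, 0.03748179, 0.03816184]))
rack (1878, array([477.3,  64.9], dtype=float32), ((480.2401123046875, 54.95899963378906), (65.51205444335938, 237.1231689453125), 5.79162073135376))
(array([299, 165, 380, 844,  90,  10,  10,  14,  10,   9,  15,  32]), array([0.00800225, 0.01233413, 0.016666  , 0.02099788, 0.02532975,
       0.02966162, 0.0339935 , 0.03832537, 0.04265724, 0.04698912,
       0.05132099, 0.05565287, 0.05998474]))
(600, 525, 3)
```

View pics/dr.png

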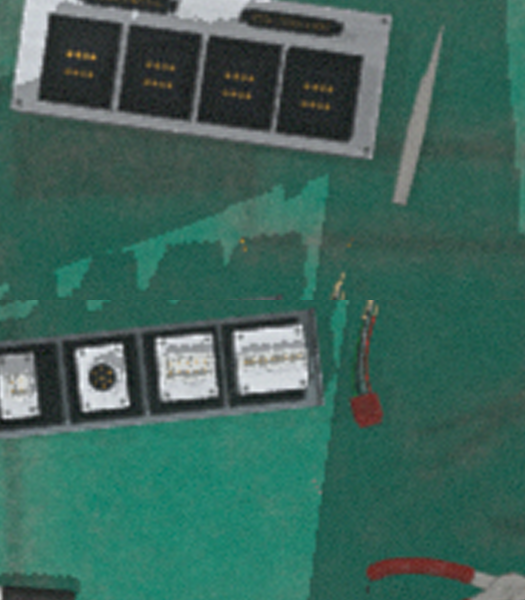

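The ortho view (1500 px/m) shows the four dark receivers centred near (80,60), (158,73), (238,83) and (320,93). The rack modules' sizes and 54 mm pitch agree with the spec. I'll refine the dock pose and check IK.

```bash
cat >> h.py <<'E'
def quat(a): return [float(np.cos(a/2)),float(np.sin(a/2)),0.,0.]
RACK=(.4799,.0549,.1027)
def at(f,x,y):
    c,s=np.cos(f[2]),np.sin(f[2]); return np.array([f[0]+c*x-s*y,f[1]+s*x+c*y])
E
python3 - <<'E'
from h import *
p,W=cloud("top"); g=cv2.cvtColor(ortho("top",p,.035,.52,.72,-.25,.13,1500),cv2.COLOR_BGR2GRAY)
# dark receiver blobs
g=g[:, :400]; b=((g<60)*255).astype(np.uint8); b=cv2.morphologyEx(b,cv2.MORPH_CLOSE,np.ones((13,13)))
b=cv2.morphologyEx(b,cv2.MORPH_OPEN,np.ones((25,25)))
n,l,st,ce=cv2.connectedComponentsWithStats(b)
for i in range(1,n):
    if st[i][4]>2000:
        r=cv2.minAreaRect(np.argwhere(l==i)[:,::-1].astype(np.float32)); print(.72-r[0][1]/1500,.13-r[0][0]/1500,np.array(r[1])/1.5,r[2])
# depth: rim points, in dock axes
for yaw in(-.135,-.142,-.149):
    c,s=np.cos(yaw),np.sin(yaw); m=(W[...,2]>.028)&(W[...,2]<.045)
    d=W[m][:,:2]-[.6687,-.004]; x=c*d[:,0]+s*d[:,1]; y=-s*d[:,0]+c*d[:,1]
    k=(abs(y)<.125)&(x>-.05)&(x<.031); print(yaw,k.sum(),np.percentile(x[k],[1,99]),np.percentile(y[k],[1,99]),
      [np.round(np.polyfit(y[k&e],x[k&e],1)[0],3) for e in (x<-.02,)])
# box top deck extents
m=(W[...,2]>.014)&(W[...,2]<.025); d=W[m][:,:2]-[.6687,-.004]; c,s=np.cos(-.142),np.sin(-.142)
x=c*d[:,0]+s*d[:,1]; y=-s*d[:,0]+c*d[:,1]; k=(abs(y)<.135)&(abs(x)<.08)
print(np.percentile(x[k],[.5,2,98,99.5]),np.percentile(y[k],[.5,2,98,99.5]))
for a0 in(-1.5708,1.5708):
  for f in(RACK,(.6687,-.004,-.142)):
    for y in(.081,-.081):
      for z in(.205,.32):
        q=ik(list(at(f,0,y))+[z],quat(f[2]+a0)); print(a0,y,z,None if q is None else np.round(q,2))
E
```

```text
0.66808251953125 -0.0035321044921874933 [209.12658691  57.49384562] 7.65770959854126
-0.135 1370 [-0.0270252   0.02899907] [-0.10477375  0.10527061] [np.float64(-0.0)]
-0.142 1370 [-0.02734431  0.02913916] [-0.10476671  0.10528689] [np.float64(-0.005)]
-0.149 1370 [-0.02778633  0.02948454] [-0.10481976  0.10526096] [np.float64(-0.011)]
[-0.03474986 -0.03346871  0.06167095  0.06286739] [-0.12236752 -0.12009356  0.12085671  0.12339732]
-1.5708 0.081 0.205 [ 0.68  0.29 -0.63  0.   -0.65 -0.58]
-1.5708 0.081 0.32 [ 0.68  0.13 -0.5   0.   -0.93 -0.58]
-1.5708 -0.081 0.205 [ 0.35  0.29 -0.64  0.   -0.64 -0.25]
-1.5708 -0.081 0.32 [ 0.35  0.13 -0.51  0.   -0.93 -0.25]
-1.5708 0.081 0.205 [ 0.4   0.54 -0.19  0.   -0.84 -0.54]
-1.5708 0.081 0.32 [ 0.4   0.43 -0.08  0.   -1.06 -0.54]
-1.5708 -0.081 0.205 [ 0.17  0.52 -0.24  0.   -0.82 -0.31]
-1.5708 -0.081 0.32 [ 0.17  0.4  -0.13  0.   -1.04 -0.31]
1.5708 0.081 0.205 [ 0.68  0.29 -0.63  0.   -0.65  2.56]
1.5708 0.081 0.32 [ 0.68  0.13 -0.5   0.   -0.93  2.56]
1.5708 -0.081 0.205 [ 0.35  0.29 -0.64  0.   -0.64  2.89]
1.5708 -0.081 0.32 [ 0.35  0.13 -0.51  0.   -0.93  2.89]
1.5708 0.081 0.205 [ 0.4   0.54 -0.19  0.   -0.84  2.6 ]
1.5708 0.081 0.32 [ 0.4   0.43 -0.08  0.   -1.06  2.6 ]
1.5708 -0.081 0.205 [ 0.17  0.52 -0.24  0.   -0.82  2.83]
1.5708 -0.081 0.32 [ 0.17  0.4  -0.13  0.   -1.04  2.83]
```

```bash
cat >> h.py <<'E'
DOCK=(.669,-.0035,-.136)
ZG,ZP,ZH=.201,.2125,.298
A=-np.pi/2
def pick(y,dz=0):
    p=list(at(RACK,0,y)); q=quat(RACK[2]+A)
    r.move_pose(p+[ZH],q); f0=observe()["force"]; r.movel(p+[ZG+.02],q,v=.15); r.movel(p+[ZG],q,v=.06)
    eoat.close_gripper(60); s=observe(); print("grip",s["time"],s["width"],s["gripper_force"],np.round(s["force"]-f0,1))
    r.movel(p+[ZH],q,v=.12); s=observe(); print("lift",s["width"],s["gripper_force"],np.round(s["force"]-f0,1))
def carry(y):
    r.movel(list(at(DOCK,0,y))+[ZH],quat(DOCK[2]+A),v=.15)
def place(y):
    p=list(at(DOCK,0,y)); f0=observe()["force"]; r.movel(p+[ZP+.03],v=.12); r.movel(p+[ZP],v=.04)
    s=observe(); print("down",np.round(s["force"]-f0,1),s["width"],np.round(s["eef_pos"],4))
    eoat.gripper_open(); r.movel(p+[ZH],v=.12); print("done",observe()["time"])
E
python3 - <<'E'
from h import *
pick(.081); carry(-.081)
p,_=imaging.camera("scene"); cv2.imwrite("pics/c1.png",cv2.resize(p[130:310,150:420],None,fx=2.5,fy=2.5))
E
```

```text
grip 4.7333 0.03931299942734263 60.547431469894946 [-2.  -0.3  4.5]
lift 0.03910319602936715 60.41404306422919 [ 0.5 -1.4 -3.9]
```

View pics/c1.png

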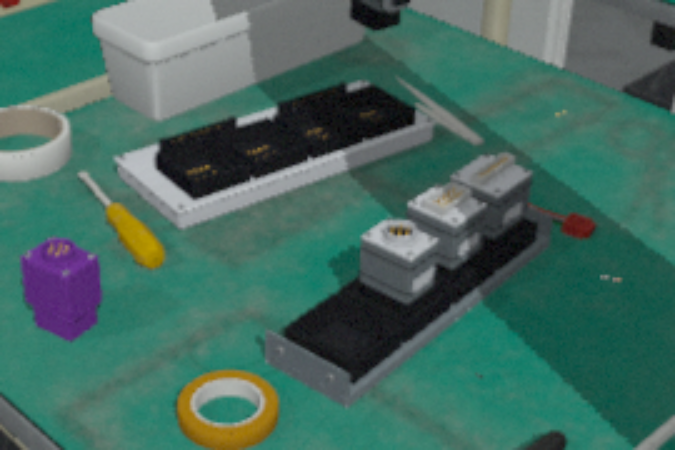

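The crop shows an empty socket on the left of the rack. Only a black bottom corner shows at (378,10), so the held module is above the crop. I'll look at the full image.

Run:
```python
from h import *
s=observe();print(s["eef_pos"],s["eef_rot"],s["width"],s["time"])
p,_=imaging.camera("scene"); cv2.imwrite("pics/c2.png",p)
m=imaging.camera_model("scene"); a=m["intrinsics"]@(m["R"]@np.array([*s["eef_pos"][:2],.108])+m["t"]); print(a/a[2])
```

```text
[ 0.65779387 -0.08323136  0.29822405] [-6.57714513e-01  7.53267290e-01 -1.62567031e-05  9.46511995e-05] 0.0395779002976732 7.8083
[300.00496781 138.29200479   1.        ]
```

View pics/c2.png

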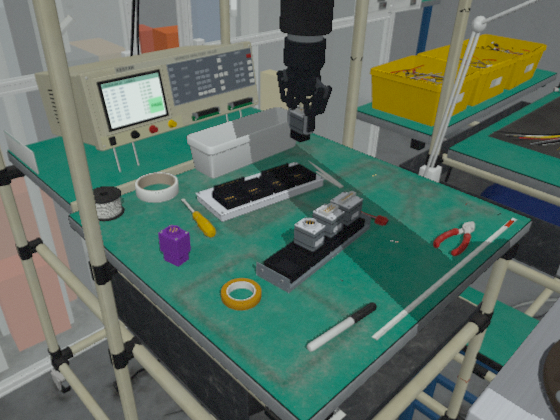

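The foot appears at about (300,137), against a predicted (300,138). The module is upright, so I'll place it.

Run:
```python
from h import *
place(-.081)
p,W=cloud("top"); m=np.zeros(W.shape[:2],bool); m[100:185,330:395]=1; m&=(W[...,2]>.066)&(W[...,2]<.09)
pts=(W[m][:,:2]*1000).astype(np.float32); print(cv2.minAreaRect(pts),np.median(W[m][:,2]),at(DOCK,0,-.081))
p,_=imaging.camera("scene"); cv2.imwrite("pics/c3.png",cv2.resize(p[130:310,150:420],None,fx=2.5,fy=2.5))
```

```text
down [-2.1  1.1  2.9] 0.039182954660431514 [ 0.6579 -0.0838  0.2125]
done 10.7583
((658.083251953125, -80.61995697021484), (18.94744300842285, 39.86806869506836), 82.10244750976562) 0.07562286749756864 [ 0.65801793 -0.08375207]
```

View pics/c3.png

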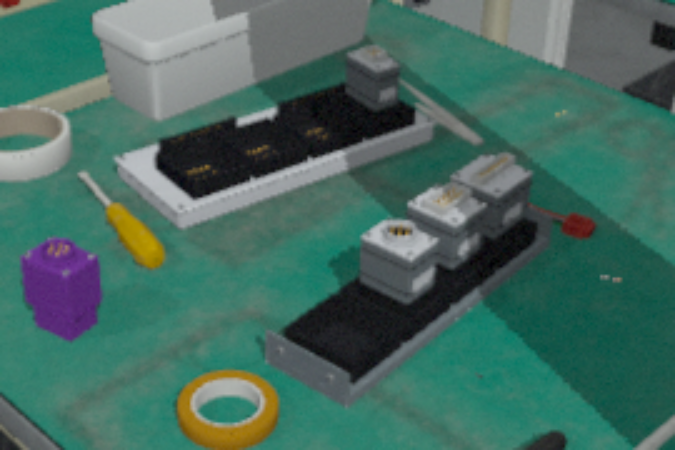

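The square module is home: its top plate measures 75.6 mm (76 expected), at (372,75) in the rightmost receiver. Next are the other three.

Run:
```python
from h import *
for y in(.027,-.027,-.081):
    pick(y); s=observe()
    if s["width"]<.035 : print("lost",y); break
    carry(-y); place(-y)
r.move_pose([.45,.2,.40],quat(A))
p,W=cloud("top"); c,s=np.cos(DOCK[2]),np.sin(DOCK[2]); d=W[...,:2]-DOCK[:2]
x=c*d[...,0]+s*d[...,1]; Y=-s*d[...,0]+c*d[...,1]
for y in(.081,.027,-.027,-.081):
    m=(abs(x)<.035)&(abs(Y-y)<.027)&(W[...,2]>.066)&(W[...,2]<.1); Z=W[m][:,2]; k=Z<.080
    pts=(np.c_[x[m],Y[m]]*1000).astype(np.float32); b=cv2.minAreaRect(pts); pl=np.polyfit(pts[k,0]/1e3,Z[k],1)[0],np.polyfit(pts[k,1]/1e3,Z[k],1)[0]
    print(y,np.round(b[0],1),np.round(b[1],1),round(b[2],1),np.median(Z),np.round(pl,3))
q,_=imaging.camera("scene"); cv2.imwrite("pics/f.png",np.vstack([cv2.resize(q[140:290,150:400],(500,300)),cv2.resize(p[100:250,180:430],(500,300))]))
```

```text
grip 13.4667 0.0388831440207322 60.67907266216935 [-1.4  0.6  5.1]
lift 0.03916910409055396 60.414289041546 [ 0.2  0.6 -2. ]
down [-1.5 -0.1  3.5] 0.03938590916879244 [ 0.6651 -0.0303  0.2125]
done 18.9333
grip 21.3667 0.039355597824463344 60.63218339346349 [-0.4  0.5  5.4]
lift 0.039341202210630345 60.28461844660342 [-0.3 -0.6 -1.9]
down [-2.9 -0.4  6.7] 0.03921162341491518 [0.6723 0.0232 0.2125]
done 26.6417
grip 29.0667 0.03950140370103288 60.585686434060335 [-2.1  1.1  5.9]
lift 0.03923577440842135 60.31115468591452 [ 0.  -0.1 -0.5]
down [-1.8 -0.3  3. ] 0.039065831610833844 [0.6798 0.0767 0.2125]
done 34.525
0.081 [-0.4 80.4] [44.1 40.8] 89.2 0.07548092332217196 [ 0.038 -0.004]
0.027 [-0.7 26.5] [36.1 41. ] 89.6 0.07569639298420028 [ 0.039 -0.005]
-0.027 [ -0.7 -26.9] [30.  40.2] 89.9 0.07583083396521627 [ 0.024 -0.011]
-0.081 [ -0.2 -80.6] [24.3 40.3] 89.7 0.07528183068090263 [ 0.048 -0.06 ]
```

View pics/f.png

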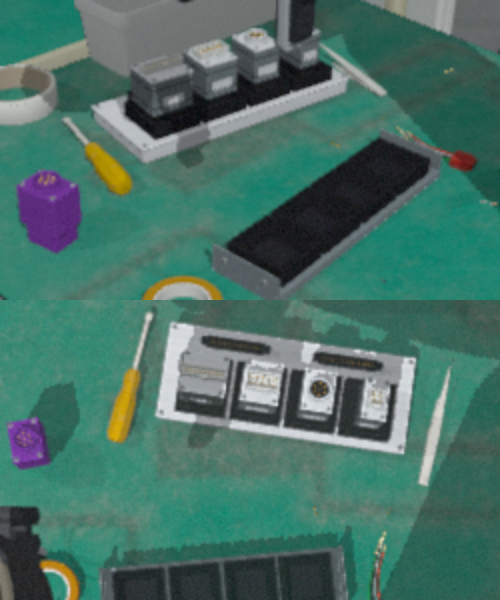

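All four stand in the dock in mirrored order (single, double, round, square from the left). They are within 1 mm of centre, top plates are at about 75.5 mm, they look square and upright, and the fingers are clear. I'll hand the job in.

```bash
python3 -c "
from station import *
r.pause(.5); print(workorder.sign_off(), observe()['time'])"
```

```text
the job is handed in; nothing more can be done
the job is handed in; nothing more can be done
```

All four modules are in the dock in reverse order, fully home and released, each within about 1 mm of its receiver centre; the job was handed in at about 36 s of the 96 s allowed, and no verdict was returned.

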